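Refit and hold a dust-extractor hatch cover

ROBOT

A 7-joint arm with a two-finger parallel gripper is mounted at the origin on the work surface. World frame = base frame: x ahead of the robot, y to its left, z up, the work surface at z = 0. Lengths are in m, angles in rad, forces in N, time in s.
With the tool pointing down it reaches from about 0.35 to 0.9 m from the base axis. Payload 8.1 kg.
Tool frame: the origin (TCP) lies midway between the tips of the shut fingers; the grasp point (between the pads) lies 19 mm behind it; z points along the fingers, y is the line along which they close (so a half turn about z gives the same grasp; the last joint's range is limited). The gripper opens to 92 mm and grips with 3 to 60 N. Pads are 19 mm wide; open, the fingers measure 130 mm over their backs; the gripper's body (75 mm by 190 mm) begins 47 mm behind the grasp point.
Start: joints at [-1.209, 0.434, 0.025, 1.573, -0.012, 1.134, -0.075], TCP at [0.28, 0.559, 0.227] pointing down, gripper open.
Joint ranges: [-2.62, 2.62], [-0.44, 2.09], [-1.27, 1.32], [0.08, 2.57], [-1.32, 4.46], [0.12, 2], [-2.74, 2.74]. Speed limits (rad/s): [2.22, 2.22, 3.01, 3.01, 3.14, 3.14, 3.14].

INTERFACE

Orientations are given as a rotation vector (axis times angle).
In Python, from cell import arm gives the robot as it stands.
- The arm moves only by the tool move_arm, never from a script. Its argument "motion" is a list of rows, each an object of numbers: "tx", "ty", "tz": the shift along the tool's x, y, z normalised to -1 to 1, where 1 is 1000 mm; "twist": the turn about the tool's z normalised to -1 to 1, where 1 is pi/2 rad. In form: [{"tx": .., "ty": .., "tz": .., "twist": ..}, ...]. A call has 1 to 12 rows; each row shifts and turns the commanded pose from where the row before left it, along the tool's axes as they then stand; what a row does not reach is not made up. A row lasts 1/10 s, in which the tool goes at most 50 mm and 8.59 degrees, less where a joint would pass 70% of its speed; a pose out of reach is approached as far as the arm can. A call with a number of a shift or a turn outside -1 to 1 is refused whole. A call with a gripper value outside its range is refused whole. "gripper" is the gripper's target within -1 to 1 (shut at 1, half-way at 0, fully open at -1), set as the call begins (left out, the last holds). The fingers move at their own pace and stop on an object; "squeeze" is the grip in N (left out, the last holds). Time passes only in rows, so rows that do not move let the fingers close. It gives the time, the measured TCP pose, the force, the opening and the grip force at its end, in the units of the state.
- arm.observe(): the state, without advancing time (a new reading comes with each control period).
- arm.get_image(name): name is "scene" or "top"; returns the picture (400x640x3 uint8, red, green, blue); there is no depth.
- arm.calibration(name): a dict with "K" (3x3 intrinsics, pixels), "k1" (the pictures are not rectified: a ray, as slopes to the right and down, at radius r is drawn at 1 + k1 r^2 times it, then the intrinsics apply), "T" (4x4, takes a point from camera to world coordinates). Camera axes: x right, y down, z forward; pixel columns grow to the right and rows downward; lengths in m; the calibration is good to about 2 mm. A picture is of the moment at which its call begins. calibration takes no time and is no camera call.
- arm.sign_off(): hands the job in; it is judged then, once.
Trained networks look in the newest picture that a camera, given by its name, has taken for a name from the list of things; names that differ only in an ending like _2 or _b are one class to them, and where a whole thing is asked for, a point or a joint stands for the part that bears it (a point fixed in the world has none). Each returns a list of dicts, best first, with "conf" (0 to 1); they miss things now and then, are a little off and sometimes report something else, mostly with a low value. They report only what shows in the picture. A call takes as long as a camera call. They do not tell look-alikes from the thing itself.
- arm.look_for(camera, query): "point" ([column, row] as shares, 0 to 1, of the picture: columns of its width, rows of its height, amid what is visible of it).
- arm.regions_of(camera, query): "region" (400x640 bool, what is visible of it) and "point" ([column, row] as shares, 0 to 1, of the picture: columns of its width, rows of its height, amid what is visible of it).
- arm.place_of(camera, query): "point" ([column, row] as shares, 0 to 1, of the picture: columns of its width, rows of its height: a listed point, or the origin of a listed thing).
The state is a dict: "clock": time; "joints": joint angles; "dq": joint speeds; "joint_efforts": joint torques, N m; "position": TCP position; "ee_rot": TCP orientation; "force": force on the tool from outside, world axes, zero at the start; "ft_torque": the same for the moment, N m; "width": opening from 0.0 (shut) to 1.0 (fully open); "gripper_force": force on a finger pad.
Only numpy, scipy, OpenCV 4.12 (cv2) and the standard library are available. Lean on these libraries where they do the work, as an engineer would, in place of code of your own. Each camera call takes 0.05 s, during which the arm holds its last target. There are 200 camera calls.

TASK

First turn the yellow quarter-turn fastener on the dust extractor's hatch until the slot line on its wing lines up with the two white marks; then pick up the loose hatch cover, lower its slot over the fastener and press the cover down, flat and square, against its spring seal until it meets the frame. Finish while still holding the cover pressed fully home, with the fastener left lined up, so that I can lock it: do not let go. Leave the other things on the bench where they are.

Things in the scene. Friction and masses are not known exactly. Their poses are not given: they have to be found in the camera images.
- hatch (a point): Centre of the hatch seat, in the flat frame top of the blue dust extractor, 100 mm above the bench. x: across the hatch, y: along it (fastener on the +y side), z: up. The extractor is a fixed box 200 (x) x 230 (y) x 100 mm, its centre 30 mm along the hatch's +x, on the left or the right, turned up to 0.25 rad. Beyond the hatch only switches stand on it, under 12 mm.
- fastener (a joint): Turn of the yellow quarter-turn fastener about its upright axis, rad. 0: its wing, with the black slot line on top, lies along the hatch's y, in line with the two white marks. Positive is counter-clockwise from above, so turn it clockwise to reach 0. It starts at 0.8 to 1.45; stops at -0.4 and 1.75, none at 0. Light friction (0.05 N m) keeps it where it is left.
- wing (a point): Centre of the fastener's yellow wing, on its turning axis, 56 mm along the hatch's +y from the hatch centre, 29 mm above the frame top. The wing is a bar 34 mm long (this point's y), 10 mm thick (x) and 18 mm tall (20 to 38 mm above the frame top), on a thin 10 mm post. The point turns with the wing.
- seal (a joint): Compression of the sprung black seal, m: a ring 106 x 176 mm outside, 6 mm wide, around the hatch, 5 mm above the frame top at 0 (free). It sinks as one piece and springs back: 5.6 N starts it, 12.6 N brings it to 0.005, level with the frame top, where the cover meets the metal frame. The cover's weight alone does not compress it.
- cover_grip (a point): Centre of the red handle bar of the loose hatch cover, over the middle of its plate, 38 mm above the plate's underside; z up. The bar is 14 mm thick (x), 54 mm long (y), 14 mm tall, on two posts at its ends. Fitted, the cover's x and y axes point along those of the hatch and this point is 38 mm above the hatch point. The cover starts flat on the bench, handle up.
- cover: The same cover: aluminium plate 110 (x) x 180 (y) x 5 mm, about 250 g; origin at the centre of its underside, axes as cover_grip. It has one through slot 20 (x) by 44 mm (y), centred 56 mm along its +y; the lined-up wing passes it with 5 mm to spare all round.
- chisel: Bystander: red-handled wood chisel, 200 x 22 x 20 mm, lying on the bench between the two work places; origin at its middle, underside; to be left alone.
- mallet: Bystander: wooden mallet, head 75 x 130 x 85 mm with a 200 mm handle, lying at the far side; origin under the middle of its head; to be left alone.
- glue: Bystander: white glue bottle, 56 mm wide, 150 mm tall, at the far side; origin under its centre; to be left alone.
- wax_tin: Bystander: round tin, 72 mm wide, 50 mm tall, at the far side; origin under its centre; to be left alone.
- carving_blank: Bystander: wooden block 100 x 60 x 35 mm at the far side; origin under its centre; to be left alone.
- driver: Bystander: screwdriver lying on the bench at the left; origin at its underside; to be left alone.
- pencil_cup: Bystander: grey open cup, 70 mm wide, 90 mm tall, at the far side; origin under its centre; to be left alone.
Mind the look-alikes: they are no part of the job. Of the things that look like the cover, the largest one is meant.

How it is judged:
On the way, in this order (a step that is already met when the one before it is completed fails the run):
1. the fastener's slot line is turned in line with the marks while the cover still lies where it was (value of joint fastener between -0.14 and 0.14 rad and distance of cover from where it was at the start of the episode below 0.03 m), for 0.3 s.
2. the cover is lifted off the bench in the gripper (height (world z) of cover_grip above 0.1 m and contact force between the fingers and cover above 1 N), for 0.2 s.
At the end, for the whole second after the job is handed in: Fingers still press the cover (over 3 N): seal compressed over 3.5 mm, cover within 2 mm of the frame, flat to 0.05 rad, centred to 9 mm, square to 0.14 rad, at rest; fastener within 0.25 rad of its marks (value of joint seal above 0.0035 m and z of cover_grip in the frame of hatch below 0.04 m and horizontal distance between cover_grip and hatch below 0.009 m and angle between the y axis of cover_grip and the y axis of hatch, either way round below 0.14 rad and angle between cover_grip's own z axis and vertical below 0.05 rad and linear speed of cover below 0.02 m/s and contact force between the fingers and cover above 3 N and value of joint fastener between -0.25 and 0.25 rad); the arm keeps its last pose, push and grip.
It fails at once if a bystander is displaced by more than 30 mm (distance of any of chisel, mallet, glue, wax_tin, carving_blank, driver, pencil_cup from where it was at the start of the episode above 0.03 m).
It also fails if it takes over 58 s, if anything falls off the work surface, if the arm or the gripper's body presses on something with over 40 N, if the wrist force passes 120 N, or if a joint passes its speed limit or range.

## Working session

There is one attempt and no reset: what is moved stays moved. The work goes in short steps, Python scripts to look and compute and a tool call to move; the robot and the scene stay as the last step left them, time stands still between calls to the robot, and variables do not carry over. Pictures are saved under pics/ and viewed, at most 10 in all, crops included, and the job is handed in when it is done.

Besides the shell and the picture viewer there is one more tool, called after ">>>" as a command line: name --argument value ..., lists and objects as JSON in quotes. move_arm: Moves the arm, as the interface text tells. Scaled input: -1 to 1 covers 1000 mm each way for a shift and pi/2 rad each way for a turn. Its arguments: {"type":"object","properties":{"motion":{"type":"array","items":{"type":"object","properties":{"tx":{"type":"number"},"ty":{"type":"number"},"tz":{"type":"number"},"twist":{"type":"number"}}}},"gripper":{"type":"number"},"squeeze":{"type":"number"}},"required":["motion"]}

```bash
mkdir -p pics
cat > h.py <<'E'
import numpy as np, cv2
from cell import arm
from scipy.spatial.transform import Rotation as R
def ray(cam,uv):
    c=arm.calibration(cam);K=np.array(c['K']);T=np.array(c['T']);k=c['k1']
    d=np.linalg.inv(K)@[uv[0],uv[1],1]; d=d[:2]; s=d.copy()
    for _ in range(20): s=d/(1+k*(s@s))
    return T[:3,3],T[:3,:3]@np.r_[s,1]
def atz(cam,uv,z):
    o,d=ray(cam,uv); return o+d*(z-o[2])/d[2]
def proj(cam,p):
    c=arm.calibration(cam);K=np.array(c['K']);T=np.array(c['T'])
    q=T[:3,:3].T@(np.array(p)-T[:3,3]); s=q[:2]/q[2]; s=s*(1+c['k1']*(s@s))
    return (K@np.r_[s,1])[:2]
def px(p): return np.array(p)*[640,400]
E
python3 - <<'E'
from h import *
for n in('scene','top'):
    cv2.imwrite(f'pics/{n}0.png',arm.get_image(n)[:,:,::-1])
print(arm.calibration('top'),arm.calibration('scene')['T'])
for n in('top','scene'):
  for q,z in(('hatch',.1),('wing',.129),('cover_grip',.038),('cover',0)):
    for r in arm.place_of(n,q): print(n,q,round(r['conf'],2),px(r['point']).round(1),atz(n,px(r['point']),z).round(4))
o=arm.observe();print(o)
E
```

```text
{'K': array([[480.99175443,   0.        , 326.33535993],
       [  0.        , 480.99175443, 201.72591873],
       [  0.        ,   0.        ,   1.        ]]), 'k1': -0.1473427977353417, 'T': array([[ 0.00316182, -0.99705196,  0.07666415,  0.47118714],
       [-0.99989189, -0.00205126,  0.01456046,  0.02183719],
       [-0.01436027, -0.0767019 , -0.99695065,  1.50039229],
       [ 0.        ,  0.        ,  0.        ,  1.        ]])} [[ 0.82895864  0.47220341 -0.29975242  0.99540306]
 [ 0.55930742 -0.70145441  0.44174305 -0.62496202]
 [-0.00167008 -0.53384047 -0.84558356  1.35152101]
 [ 0.          0.          0.          1.        ]]
top hatch 0.68 [260.4 244.4] [0.4536 0.2343 0.1   ]
top wing 0.43 [242.8 245.5] [0.4504 0.2806 0.129 ]
top cover_grip 0.97 [427.9 290.4] [ 0.3145 -0.2658  0.038 ]
top cover_grip 0.87 [414.2 227. ] [ 0.507  -0.2247  0.038 ]
top cover_grip 0.78 [480.9 194.3] [ 0.6076 -0.434   0.038 ]
top cover 0.94 [428.7 286.3] [ 0.3232 -0.2757  0.    ]
top cover 0.77 [483.  199.3] [ 0.5952 -0.4524  0.    ]
top cover 0.61 [415.1 225.8] [ 0.5117 -0.234   0.    ]
scene ha
[... 474 characters left out ...]
ts': array([-1.20863458,  0.43451396,  0.02499339,  1.57324127, -0.01161707,
        1.13400191, -0.07510106]), 'dq': array([-5.66399963e-05,  7.71820005e-04,  6.24063307e-04, -7.20990458e-04,
       -1.75060494e-04, -2.47946481e-03, -4.57131826e-04]), 'joint_efforts': array([-9.90500084e-04, -6.67133331e+01,  9.82870683e-01, -3.14570904e+01,
       -6.07138127e-02,  3.40797915e-02,  5.86175452e-05]), 'position': array([0.28014327, 0.55868635, 0.22671708]), 'ee_rot': array([-7.23625160e-01, -3.05710921e+00,  2.86675619e-05]), 'force': array([-0.05181286, -0.57557833,  0.41611428]), 'ft_torque': array([ 0.02982205, -0.03850984,  0.0109622 ]), 'gripper_force': 0.0, 'width': 1.0048159706981012}
```

View pics/top0.png

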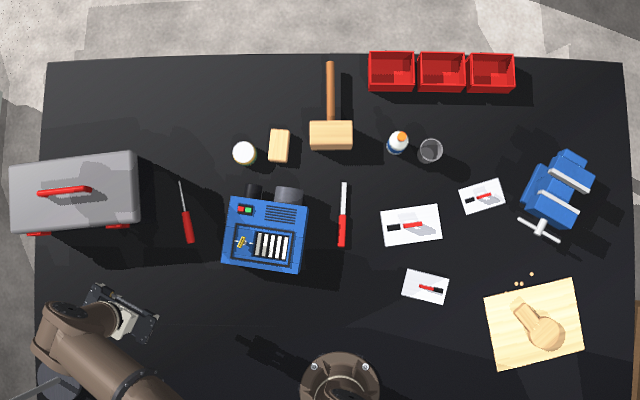

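View pics/scene0.png

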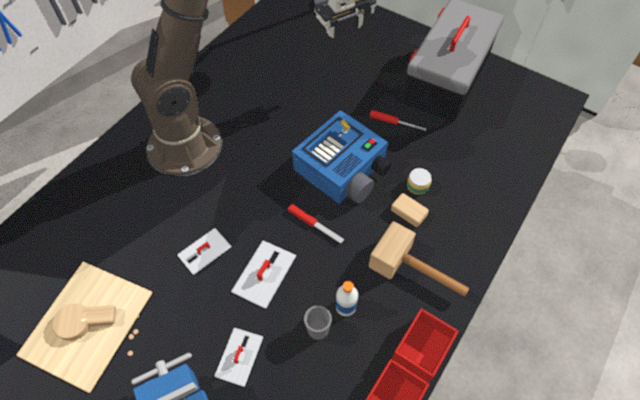

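The top view shows the blue extractor at about (265,235), with the yellow wing at (242,242). There are three covers, and the largest is at (411,226) with its slot on the left side. Next I'll zoom in and measure edges.

Run:
```python
from h import *
im=cv2.imread('pics/top0.png')
a=cv2.resize(im[185:285,212:312],(600,600),interpolation=cv2.INTER_CUBIC)
cv2.imwrite('pics/c1.png',a)
# cover plate quad by brightness
m=arm.get_image('top')
for r in arm.regions_of('top','cover'):
    g=r['region'].astype(np.uint8); 
    cs=max(cv2.findContours(g,0,2)[0],key=cv2.contourArea)
    P=np.array([atz('top',p[0],.005)[:2] for p in cs],np.float32)
    print(r['conf'],px(r['point']),g.sum(),cv2.minAreaRect(P*1000))
for n in ('top','scene'):
  for q in('fastener','wing'):
   for r in arm.regions_of(n,q)[:2]:
    ys,xs=np.nonzero(r['region']);P=np.array([atz(n,(x,y),.138)[:2] for x,y in zip(xs,ys)])
    c=P.mean(0);w,v=np.linalg.eigh(np.cov((P-c).T)); print(n,q,r['conf'],len(xs),xs.mean(),ys.mean(),c,np.sqrt(w),v[:,1])
# blue box top face
im=m.astype(int);hsv=cv2.cvtColor(m,cv2.COLOR_RGB2HSV)
b=((hsv[...,0]>100)&(hsv[...,0]<120)&(hsv[...,1]>120)&(hsv[...,2]>60)).astype(np.uint8);b[:,330:]=0;b[:185]=0
cs=max(cv2.findContours(b,0,2)[0],key=cv2.contourArea)
P=np.array([atz('top',p[0],.1)[:2] for p in cs],np.float32);print(cv2.minAreaRect(P*1000),cv2.boxPoints(cv2.minAreaRect(P*1000)))
```

```text
0.87 [424.896 287.6  ] 1093 ((323.65789794921875, -262.8185119628906), (136.09132385253906, 83.43267059326172), 75.63043212890625)
0.86 [415.296 222.12 ] 1931 ((515.747802734375, -220.8948211669922), (110.69014739990234, 179.5095672607422), 7.914087295532227)
0.75 [482.816 194.52 ] 1058 ((607.0794677734375, -445.4722900390625), (84.85575103759766, 137.44076538085938), 16.617883682250977)
scene fastener 0.54 41 344.6585365853659 126.85365853658537 [0.47184178 0.26920217] [0.00404394 0.01083041] [-0.66398924  0.74774213]
scene wing 0.67 601 345.96339434276206 299.13643926788683 [ 0.78008071 -0.20494196] [0.0138464  0.02338749] [-0.49178916  0.87071432]
((482.72332763671875, 223.88967895507812), (238.2289276123047, 201.04957580566406), 82.01851654052734) [[366.63293 119.88725]
 [565.7349   91.9709 ]
 [598.8137  327.8921 ]
 [399.71173 355.80847]]
```

View pics/c1.png

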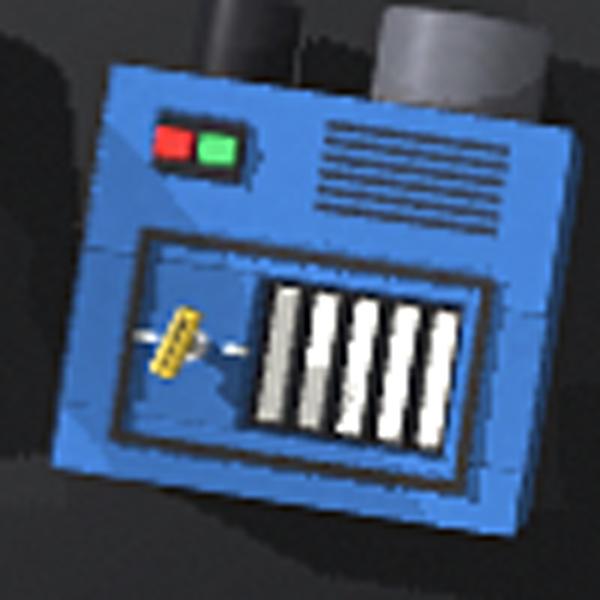

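The crop shows the dark seal ring with corners near (142,228), (497,282), (465,495) and (108,440). The wing's top runs from (187,308) to (163,377). Next I'll fit these.

Run:
```python
from h import *
f=lambda x,y:((x+.5)/6-.5+212,(y+.5)/6-.5+185)
C=np.array([atz('top',f(*p),.105)[:2] for p in((142,228),(497,282),(465,495),(108,440))])
c=C.mean(0);y=(C[0]+C[3]-C[1]-C[2])/2;x=(C[0]+C[1]-C[2]-C[3])/2
print('seal',C.round(4),c,np.linalg.norm(x),np.linalg.norm(y),np.arctan2(-y[0],y[1]),np.arctan2(x[1],x[0]))
yaw=(np.arctan2(-y[0],y[1])+np.arctan2(x[1],x[0]))/2
u=np.array([-np.sin(yaw),np.cos(yaw)]);print('wing pred',c+.056*u)
W=[atz('top',f(*p),.138)[:2] for p in((187,308),(163,377))]
# marks
M=[atz('top',f(*p),.1)[:2] for p in((138,337),(236,351))];print('marks',M,np.mean(M,0))
d=W[0]-W[1];print('wing',np.mean(W,0),np.linalg.norm(d),'angle of wing from hatch y',np.arctan2(d[1],d[0])-np.pi/2-yaw)
m=arm.get_image('top')
g=((m.min(2)>110)).astype(np.uint8);g[:190]=0;g[:,:375]=0;g[:,450:]=0;g[255:]=0
k=max(cv2.findContours(g,0,2)[0],key=cv2.contourArea)
P=np.array([atz('top',p[0].astype(float),.005)[:2] for p in k],np.float32);print('cover',cv2.minAreaRect(P*1000))
hsv=cv2.cvtColor(m,cv2.COLOR_RGB2HSV)
r=((m[...,0]>120)&(m[...,1]<80)&(g*0+1>0));r[:190]=0;r[:,:375]=0;r[:,450:]=0;r[255:]=0
ys,xs=np.nonzero(r);Q=np.array([atz('top',(a,b),.045)[:2] for a,b in zip(xs,ys)]);print('red',len(xs),Q.mean(0),np.array(cv2.minAreaRect((Q*1000).astype(np.float32))[:2]))
print('tool',R.from_rotvec(arm.observe()['ee_rot']).as_matrix().round(3))
```

```text
seal [[0.5168 0.3084]
 [0.4914 0.1346]
 [0.3886 0.1494]
 [0.4136 0.3238]] [0.45258468 0.22907092] 0.10408262283340379 0.17594623856322011 -0.14359802171603522 -0.1456826858780714
wing pred [0.46065632 0.28448615]
marks [array([0.46368673, 0.31068936]), array([0.45723811, 0.26226806])] [0.46046242 0.28647871]
wing [0.46142403 0.28503031] 0.0346139614790987 angle of wing from hatch y -1.7532001162215112
cover ((515.5958251953125, -220.07411193847656), (112.13037109375, 183.1381072998047), 7.983272552490234)
red 63 [ 0.51432251 -0.21831853] [[ 514.61358643 -218.38739014]
 [  10.71621037   53.64677811]]
tool [[-0.894  0.448  0.   ]
 [ 0.448  0.894  0.   ]
 [ 0.     0.    -1.   ]]
```

>>> move_arm --motion '[{"tx": -0.02,"ty": -0.012},{"tx": -0.036,"ty": -0.02},{"tx": -0.036,"ty": -0.02},{"tx": -0.036,"ty": -0.02},{"tx": -0.036,"ty": -0.021},{"tx": -0.036,"ty": -0.021},{"tx": -0.036,"ty": -0.021},{"tx": -0.03,"ty": -0.018,"tz": 0.015},{"tx": -0.0186,"ty": -0.0109,"tz": 0.015},{"twist": -0.087},{},{}]' --gripper -0.1 --squeeze 15

```text
invalid input
```

```bash
cat >> h.py <<'E'
def go(x,y,z,ang):  # ang: wanted world angle of tool y (rad, mod pi)
    o=arm.observe();M=R.from_rotvec(o['ee_rot']).as_matrix();d=M.T@(np.array([x,y,z])-o['position'])
    a=np.arctan2(M[1,1],M[0,1]);t=(a-ang+np.pi/2)%np.pi-np.pi/2
    print('t',o['clock'],'pos',o['position'].round(4),'yang',a.round(4),'tilt',M[2].round(3),'shift',d.round(4),'twist',round(t/(np.pi/2),4),'F',o['force'].round(2),'w',round(o['width'],3),'gf',round(o['gripper_force'],2))
E
python3 - <<'E'
from h import *
go(.4607,.2848,.116,1.388-.1446)
im=arm.get_image('top')[:,:,::-1]
cv2.imwrite('pics/c2.png',cv2.resize(im[175:295,200:320],(600,600),interpolation=cv2.INTER_CUBIC))
E
```

```text
t 0.85 pos [0.2802 0.5587 0.2268] yang 1.1059 tilt [ 0.  0. -1.] shift [-0.2842 -0.1639  0.1108] twist -0.0876 F [-0.31  0.74 -0.46] w 1.001 gf 0.0
```

View pics/c2.png

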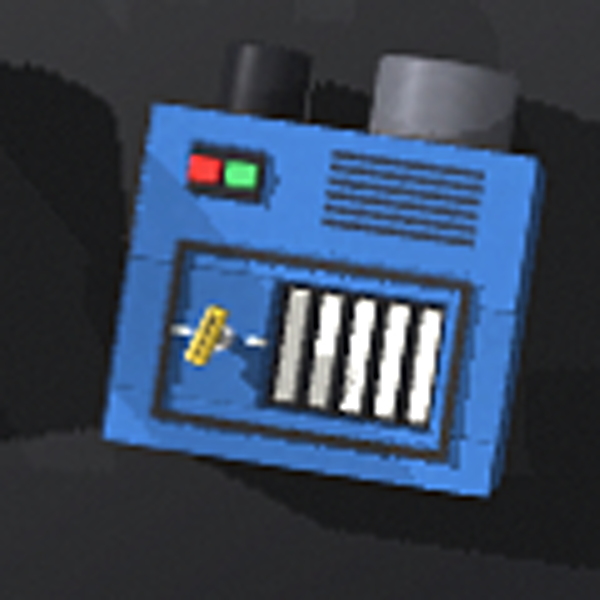

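The move was refused, probably because of the partial rows, so the picture is unchanged. I'll resend it with every field filled.

>>> move_arm --motion '[{"tx": -0.02,"ty": -0.012,"tz": 0,"twist": 0},{"tx": -0.036,"ty": -0.02,"tz": 0,"twist": 0},{"tx": -0.036,"ty": -0.02,"tz": 0,"twist": 0},{"tx": -0.036,"ty": -0.02,"tz": 0,"twist": 0},{"tx": -0.036,"ty": -0.021,"tz": 0,"twist": 0},{"tx": -0.036,"ty": -0.021,"tz": 0,"twist": 0},{"tx": -0.036,"ty": -0.021,"tz": 0,"twist": 0},{"tx": -0.03,"ty": -0.018,"tz": 0.015,"twist": 0},{"tx": -0.018,"ty": -0.011,"tz": 0.015,"twist": 0},{"tx": 0,"ty": 0,"tz": 0,"twist": -0.087},{"tx": 0,"ty": 0,"tz": 0,"twist": 0},{"tx": 0,"ty": 0,"tz": 0,"twist": 0}]' --gripper -0.1 --squeeze 15

```text
clock: 2.1
position: [0.4605, 0.2854, 0.197]
ee_rot: [0.518, 3.099, 0.001]
force: [-0.5, -0.4, 0.3]
width: 0.549
gripper_force: 0.0
```

Run:
```python
from h import *
go(.4607,.2848,.116,1.388-.1446)
```

```text
t 2.1 pos [0.4605 0.2854 0.197 ] yang 1.2396 tilt [ 0.     0.001 -1.   ] shift [-0.0004 -0.0005  0.081 ] twist -0.0024 F [-0.51 -0.42  0.25] w 0.549 gf 0.0
```

Now I'll descend, then close.

>>> move_arm --motion '[{"tx": 0,"ty": 0,"tz": 0.03,"twist": 0},{"tx": 0,"ty": 0,"tz": 0.03,"twist": 0},{"tx": 0,"ty": 0,"tz": 0.02,"twist": 0},{"tx": 0,"ty": 0,"tz": 0,"twist": 0}]'

```text
clock: 2.5
position: [0.4587, 0.2847, 0.1147]
ee_rot: [-0.515, -3.096, 0.004]
force: [-1.0, -0.3, 0.3]
width: 0.551
gripper_force: 0.0
```

>>> move_arm --motion '[{"tx": 0,"ty": 0,"tz": 0,"twist": 0},{"tx": 0,"ty": 0,"tz": 0,"twist": 0},{"tx": 0,"ty": 0,"tz": 0,"twist": 0},{"tx": 0,"ty": 0,"tz": 0,"twist": 0},{"tx": 0,"ty": 0,"tz": 0,"twist": 0}]' --gripper 1

```text
clock: 3.0
position: [0.4607, 0.2849, 0.1173]
ee_rot: [0.513, 3.099, 0.001]
force: [0.2, -1.2, 0.6]
width: 0.163
gripper_force: 0.0
```

Run:
```python
from h import *
go(.4607,.2848,.116,-.1446)
```

```text
t 3.0 pos [0.4607 0.2849 0.1173] yang 1.2424 tilt [-0.     0.001 -1.   ] shift [ 0.     -0.0001  0.0013] twist 0.883 F [ 0.17 -1.2   0.56] w 0.163 gf 0.0
```

>>> move_arm --motion '[{"tx": 0,"ty": 0,"tz": 0,"twist": 0},{"tx": 0,"ty": 0,"tz": 0,"twist": 0},{"tx": 0,"ty": 0,"tz": 0,"twist": 0}]'

```text
clock: 3.3
position: [0.4607, 0.2845, 0.1171]
ee_rot: [0.514, 3.099, -0.0]
force: [-0.9, -2.3, 6.4]
width: 0.106
gripper_force: 14.9
```

>>> move_arm --motion '[{"tx": 0,"ty": 0,"tz": 0,"twist": 0.083},{"tx": 0,"ty": 0,"tz": 0,"twist": 0.08},{"tx": 0,"ty": 0,"tz": 0,"twist": 0.08},{"tx": 0,"ty": 0,"tz": 0,"twist": 0.08},{"tx": 0,"ty": 0,"tz": 0,"twist": 0.08},{"tx": 0,"ty": 0,"tz": 0,"twist": 0.08},{"tx": 0,"ty": 0,"tz": 0,"twist": 0.08},{"tx": 0,"ty": 0,"tz": 0,"twist": 0.08},{"tx": 0,"ty": 0,"tz": 0,"twist": 0.08},{"tx": 0,"ty": 0,"tz": 0,"twist": 0.08},{"tx": 0,"ty": 0,"tz": 0,"twist": 0.08},{"tx": 0,"ty": 0,"tz": 0,"twist": 0}]'

```text
clock: 4.5
position: [0.462, 0.2853, 0.1171]
ee_rot: [2.378, 2.051, 0.004]
force: [5.5, 0.1, -0.0]
width: 0.109
gripper_force: 15.0
```

Run:
```python
from h import *
go(.4607,.2848,.116,-.1446)
```

```text
t 4.5 pos [0.462  0.2853 0.1171] yang -0.1478 tilt [ 0.001  0.003 -1.   ] shift [-0.0007 -0.0013  0.0011] twist -0.002 F [ 5.51  0.14 -0.02] w 0.109 gf 14.97
```

>>> move_arm --motion '[{"tx": 0,"ty": 0,"tz": 0,"twist": 0},{"tx": 0,"ty": 0,"tz": 0,"twist": 0},{"tx": 0,"ty": 0,"tz": 0,"twist": 0},{"tx": 0,"ty": 0,"tz": 0,"twist": 0},{"tx": 0,"ty": 0,"tz": -0.03,"twist": 0},{"tx": 0,"ty": 0,"tz": -0.04,"twist": 0},{"tx": 0,"ty": 0,"tz": -0.02,"twist": 0},{"tx": 0,"ty": 0,"tz": 0,"twist": 0}]' --gripper -0.1

```text
clock: 5.3
position: [0.462, 0.2856, 0.2096]
ee_rot: [-2.375, -2.056, -0.008]
force: [-0.2, -0.5, -0.1]
width: 0.547
gripper_force: 0.0
```

Run:
```python
from h import *
go(.5148,-.2190,.15,.139)
```

```text
t 5.3 pos [0.462  0.2856 0.2096] yang -0.1441 tilt [ 0.004  0.003 -1.   ] shift [-0.492   0.1245  0.0581] twist -0.1802 F [-0.21 -0.52 -0.15] w 0.547 gf 0.0
```

>>> move_arm --motion '[{"tx": -0.03,"ty": 0.008,"tz": 0,"twist": 0},{"tx": -0.043,"ty": 0.011,"tz": 0,"twist": 0},{"tx": -0.043,"ty": 0.011,"tz": 0,"twist": 0},{"tx": -0.043,"ty": 0.011,"tz": 0,"twist": 0},{"tx": -0.043,"ty": 0.011,"tz": 0,"twist": 0},{"tx": -0.043,"ty": 0.011,"tz": 0,"twist": 0},{"tx": -0.043,"ty": 0.011,"tz": 0,"twist": 0},{"tx": -0.043,"ty": 0.011,"tz": 0,"twist": 0},{"tx": -0.043,"ty": 0.011,"tz": 0,"twist": 0},{"tx": -0.043,"ty": 0.011,"tz": 0,"twist": 0},{"tx": -0.043,"ty": 0.011,"tz": 0,"twist": 0},{"tx": -0.032,"ty": 0.0065,"tz": 0,"twist": 0}]'

```text
clock: 6.5
position: [0.5121, -0.2228, 0.2058]
ee_rot: [-2.377, -2.053, 0.002]
force: [1.2, 0.4, 0.4]
width: 0.55
gripper_force: 0.0
```

>>> move_arm --motion '[{"tx": 0,"ty": 0,"tz": 0.02,"twist": -0.09},{"tx": 0,"ty": 0,"tz": 0.02,"twist": -0.09},{"tx": 0,"ty": 0,"tz": 0,"twist": 0},{"tx": 0,"ty": 0,"tz": 0,"twist": 0}]'

```text
clock: 6.9
position: [0.5123, -0.2199, 0.1663]
ee_rot: [-2.067, -2.364, 0.001]
force: [0.0, -0.3, 0.2]
width: 0.55
gripper_force: 0.0
```

Run:
```python
from h import *
go(.5148,-.2190,.025,.139)
im=arm.get_image('top')[:,:,::-1]
cv2.imwrite('pics/c3.png',cv2.resize(im[190:270,215:295],(600,600),interpolation=cv2.INTER_CUBIC))
for n in('top','scene'):
  for r in arm.place_of(n,'cover_grip')[:3]: print(n,r['conf'],atz(n,px(r['point']),.038))
```

```text
t 6.9 pos [ 0.5123 -0.2199  0.1663] yang 0.1341 tilt [ 0.001 -0.001 -1.   ] shift [0.0004 0.0028 0.1413] twist -0.0031 F [ 0.01 -0.3   0.2 ] w 0.55 gf 0.0
top 0.86 [ 0.52222163 -0.22326663  0.038     ]
top 0.83 [ 0.60384289 -0.43514034  0.038     ]
scene 0.78 [ 0.52183942 -0.23185509  0.038     ]
scene 0.71 [ 0.32478454 -0.26064644  0.038     ]
scene 0.59 [ 0.60657408 -0.46079062  0.038     ]
```

View pics/c3.png

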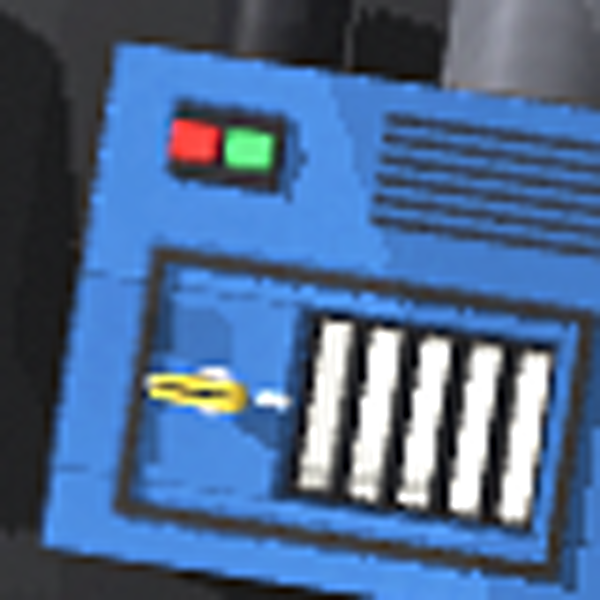

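The wing now lies along the line of the marks, at crop (150–240, 385–400). Next I'll grasp the cover.

>>> move_arm --motion '[{"tx": 0,"ty": 0.003,"tz": 0.03,"twist": 0},{"tx": 0,"ty": 0,"tz": 0.04,"twist": -0.003},{"tx": 0,"ty": 0,"tz": 0.04,"twist": 0},{"tx": 0,"ty": 0,"tz": 0.025,"twist": 0},{"tx": 0,"ty": 0,"tz": 0.015,"twist": 0},{"tx": 0,"ty": 0,"tz": 0,"twist": 0}]'

```text
clock: 7.65
position: [0.5154, -0.2192, 0.0158]
ee_rot: [-2.057, -2.373, 0.001]
force: [0.4, -0.4, 0.0]
width: 0.553
gripper_force: 0.0
```

>>> move_arm --motion '[{"tx": 0,"ty": 0,"tz": 0,"twist": 0},{"tx": 0,"ty": 0,"tz": 0,"twist": 0},{"tx": 0,"ty": 0,"tz": 0,"twist": 0},{"tx": 0,"ty": 0,"tz": 0,"twist": 0},{"tx": 0,"ty": 0,"tz": 0,"twist": 0},{"tx": 0,"ty": 0,"tz": 0,"twist": 0},{"tx": 0,"ty": 0,"tz": 0,"twist": 0},{"tx": 0,"ty": 0,"tz": 0,"twist": 0}]' --gripper 1 --squeeze 50

```text
clock: 8.45
position: [0.5161, -0.2196, 0.0172]
ee_rot: [2.057, 2.374, 0.001]
force: [-1.7, 1.1, 6.4]
width: 0.148
gripper_force: 50.0
```

Run:
```python
from h import *
go(.4526,.2291,.21,-.1446)
```

```text
t 8.45 pos [ 0.5161 -0.2196  0.0172] yang 0.1429 tilt [ 0.     0.001 -1.   ] shift [ 0.4532  0.0012 -0.1928] twist 0.1831 F [-1.68  1.12  6.39] w 0.148 gf 50.0
```

>>> move_arm --motion '[{"tx": 0,"ty": 0,"tz": -0.01,"twist": 0},{"tx": 0,"ty": 0,"tz": -0.03,"twist": 0},{"tx": 0,"ty": 0,"tz": -0.04,"twist": 0},{"tx": 0,"ty": 0,"tz": -0.04,"twist": 0},{"tx": 0,"ty": 0,"tz": -0.04,"twist": 0},{"tx": 0,"ty": 0,"tz": -0.02,"twist": 0},{"tx": 0,"ty": 0,"tz": 0,"twist": 0},{"tx": 0,"ty": 0,"tz": 0,"twist": 0},{"tx": 0,"ty": 0,"tz": 0,"twist": 0}]'

```text
clock: 9.35
position: [0.5149, -0.2191, 0.1954]
ee_rot: [-2.055, -2.373, 0.002]
force: [0.8, 0.5, -2.6]
width: 0.146
gripper_force: 50.0
```

>>> move_arm --motion '[{"tx": 0.02,"ty": 0,"tz": 0,"twist": 0},{"tx": 0.04,"ty": 0,"tz": 0,"twist": 0},{"tx": 0.043,"ty": 0,"tz": 0,"twist": 0},{"tx": 0.043,"ty": 0,"tz": 0,"twist": 0},{"tx": 0.043,"ty": 0,"tz": 0,"twist": 0},{"tx": 0.043,"ty": 0,"tz": 0,"twist": 0},{"tx": 0.043,"ty": 0,"tz": 0,"twist": 0},{"tx": 0.043,"ty": 0,"tz": 0,"twist": 0},{"tx": 0.043,"ty": 0,"tz": 0,"twist": 0},{"tx": 0.043,"ty": 0,"tz": 0,"twist": 0},{"tx": 0.035,"ty": 0.001,"tz": 0,"twist": 0},{"tx": 0.015,"ty": 0,"tz": 0,"twist": 0}]'

```text
clock: 10.55
position: [0.4504, 0.2335, 0.1952]
ee_rot: [-2.051, -2.378, 0.003]
force: [-0.6, -0.5, -2.9]
width: 0.146
gripper_force: 50.0
```

>>> move_arm --motion '[{"tx": 0,"ty": 0,"tz": 0,"twist": 0.06},{"tx": 0,"ty": 0,"tz": 0,"twist": 0.063},{"tx": 0,"ty": 0,"tz": 0,"twist": 0.06},{"tx": 0,"ty": 0,"tz": 0,"twist": 0},{"tx": 0,"ty": 0,"tz": 0,"twist": 0},{"tx": 0,"ty": 0,"tz": 0,"twist": 0}]'

```text
clock: 11.15
position: [0.452, 0.2295, 0.1963]
ee_rot: [2.374, 2.057, -0.001]
force: [0.1, 0.6, -1.9]
width: 0.149
gripper_force: 50.0
```

Run:
```python
from h import *
go(.4526,.2291,.16,-.1446)
a=arm.get_image('top')[:,:,::-1];b=arm.get_image('scene')[:,:,::-1]
A=cv2.resize(a[180:290,205:315],(400,400),interpolation=cv2.INTER_CUBIC)
B=cv2.resize(b[70:200,270:400],(400,400),interpolation=cv2.INTER_CUBIC)
cv2.imwrite('pics/c4.png',np.hstack([A,B]))
```

```text
t 11.15 pos [0.452  0.2295 0.1963] yang -0.1426 tilt [-0.001 -0.    -1.   ] shift [-0.0003  0.0007  0.0363] twist 0.0012 F [ 0.14  0.64 -1.92] w 0.149 gf 50.0
```

View pics/c4.png

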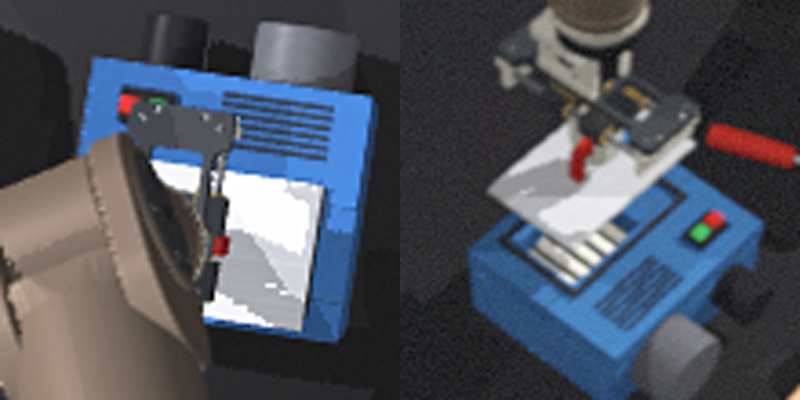

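The view shows the held plate over the hatch, with its free corners at about (325,185) and (303,330) in the left panel. I'll check these against the expected corners.

Run:
```python
from h import *
im=arm.get_image('top')
f=lambda x,y:(205+(x+.5)*.275-.5,180+(y+.5)*.275-.5)
c,s=np.cos(.1426),-np.sin(.1426);Rm=np.array([[c,-s],[s,c]])
for p,q in(((325,185),(.055,-.09)),((303,330),(-.055,-.09))):
    m=atz('top',f(*p),.184)[:2]; e=np.array([.452,.2295])+Rm@q; print(m,e,Rm.T@(m-e))
# automatic: right edge of white along rows, via threshold
g=(im.min(2)>100);P=[]
for r in range(235,268,3):
    xs=np.nonzero(g[r,265:310])[0]; P.append(atz('top',(265+xs.max()+.5,r),.184)[:2])
P=np.array(P);print((Rm.T@(P-[.452,.2295]).T).T.round(4))
```

```text
[0.49316868 0.12933877] [0.49365119 0.13259707] [-1.45531266e-05 -3.29380166e-03]
[0.38425624 0.14520672] [0.38476771 0.14822996] [-7.66210887e-05 -3.06523783e-03]
[[ 0.0422 -0.091 ]
 [ 0.0341 -0.0922]
 [ 0.0256 -0.0907]
 [ 0.0175 -0.092 ]
 [ 0.009  -0.0905]
 [ 0.0009 -0.0917]
 [-0.0072 -0.0929]
 [-0.0157 -0.0914]
 [-0.0238 -0.0926]
 [-0.0323 -0.0911]
 [-0.0403 -0.0923]]
```

>>> move_arm --motion '[{"tx": 0.0015,"ty": 0.0005,"tz": 0.01,"twist": 0},{"tx": 0,"ty": 0,"tz": 0.02,"twist": 0},{"tx": 0,"ty": 0,"tz": 0.01,"twist": 0},{"tx": 0,"ty": 0,"tz": 0.005,"twist": 0},{"tx": 0,"ty": 0,"tz": 0.005,"twist": 0},{"tx": 0,"ty": 0,"tz": 0,"twist": 0}]'

```text
clock: 11.9
position: [0.4528, 0.2312, 0.1464]
ee_rot: [2.376, 2.055, -0.001]
force: [0.3, -0.2, -1.1]
width: 0.148
gripper_force: 50.0
```

>>> move_arm --motion '[{"tx": 0,"ty": 0,"tz": 0.006,"twist": 0},{"tx": 0,"ty": 0,"tz": 0.006,"twist": 0},{"tx": 0,"ty": 0,"tz": 0.006,"twist": 0},{"tx": 0,"ty": 0,"tz": 0,"twist": 0}]'

```text
clock: 12.3
position: [0.4523, 0.2311, 0.1279]
ee_rot: [-2.376, -2.055, 0.002]
force: [1.4, 0.7, -2.4]
width: 0.143
gripper_force: 50.0
```

Run:
```python
from h import *
go(.4528,.2307,.116,-.1446)
a=arm.get_image('top')[:,:,::-1];b=arm.get_image('scene')[:,:,::-1]
A=cv2.resize(a[180:290,205:315],(400,400),interpolation=cv2.INTER_CUBIC)
B=cv2.resize(b[70:200,270:400],(400,400),interpolation=cv2.INTER_CUBIC)
cv2.imwrite('pics/c5.png',np.hstack([A,B]))
```

```text
t 12.3 pos [0.4523 0.2311 0.1279] yang -0.1443 tilt [-0.001 -0.001 -1.   ] shift [-0.0003  0.0005  0.0119] twist 0.0002 F [ 1.44  0.67 -2.37] w 0.143 gf 50.0
```

View pics/c5.png

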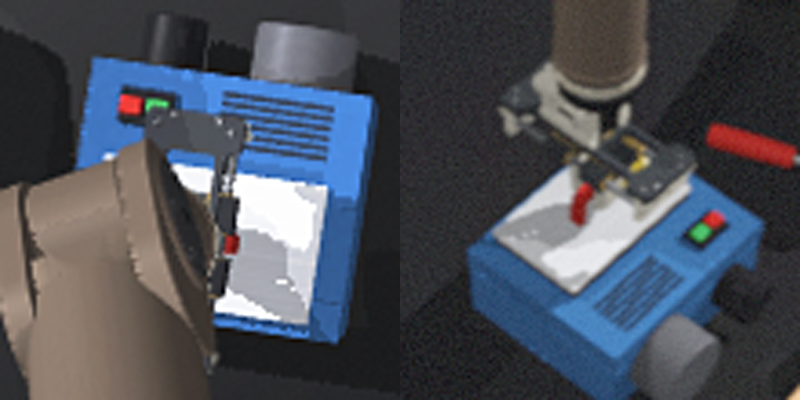

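The plate sits flat just above the seal, square over the hatch, with no contact force, so the wing has gone through the slot. Now I'll press it home.

>>> move_arm --motion '[{"tx": 0,"ty": 0,"tz": 0.003,"twist": 0},{"tx": 0,"ty": 0,"tz": 0.003,"twist": 0},{"tx": 0,"ty": 0,"tz": 0.002,"twist": 0},{"tx": 0,"ty": 0,"tz": 0,"twist": 0},{"tx": 0,"ty": 0,"tz": 0,"twist": 0}]' --squeeze 58

```text
clock: 12.9
position: [0.453, 0.2314, 0.1211]
ee_rot: [-2.376, -2.055, -0.001]
force: [-1.4, -0.2, 4.5]
width: 0.145
gripper_force: 58.0
```

>>> move_arm --motion '[{"tx": 0,"ty": 0,"tz": 0.002,"twist": 0},{"tx": 0,"ty": 0,"tz": 0.001,"twist": 0},{"tx": 0,"ty": 0,"tz": 0,"twist": 0},{"tx": 0,"ty": 0,"tz": 0,"twist": 0}]'

```text
clock: 13.3
position: [0.453, 0.2314, 0.1182]
ee_rot: [-2.376, -2.055, -0.001]
force: [-3.6, -0.7, 8.7]
width: 0.148
gripper_force: 58.0
```

>>> move_arm --motion '[{"tx": 0,"ty": 0,"tz": 0.001,"twist": 0},{"tx": 0,"ty": 0,"tz": 0.001,"twist": 0},{"tx": 0,"ty": 0,"tz": 0.001,"twist": 0},{"tx": 0,"ty": 0,"tz": 0,"twist": 0},{"tx": 0,"ty": 0,"tz": 0,"twist": 0},{"tx": 0,"ty": 0,"tz": 0,"twist": 0}]'

```text
clock: 13.9
position: [0.453, 0.2315, 0.117]
ee_rot: [-2.375, -2.054, -0.002]
force: [-10.3, -5.0, 35.0]
width: 0.145
gripper_force: 58.0
```

>>> move_arm --motion '[{"tx": 0,"ty": 0,"tz": -0.0005,"twist": 0},{"tx": 0,"ty": 0,"tz": 0,"twist": 0},{"tx": 0,"ty": 0,"tz": 0,"twist": 0},{"tx": 0,"ty": 0,"tz": 0,"twist": 0}]'

```text
clock: 14.3
position: [0.453, 0.2315, 0.1171]
ee_rot: [-2.375, -2.054, -0.002]
force: [-8.9, -4.5, 27.9]
width: 0.145
gripper_force: 58.0
```

Run:
```python
from h import *
go(.4526,.2308,.116,-.1446)
a=arm.get_image('top');b=arm.get_image('scene')[:,:,::-1]
c,s=np.cos(.1446),-np.sin(.1446);Rm=np.array([[c,-s],[s,c]])
g=(a.min(2)>100);P=[]
for r in range(235,265,3):
    xs=np.nonzero(g[r,265:310])[0]; P.append(atz('top',(265+xs.max()+.5,r),.105)[:2])
P=(Rm.T@(np.array(P)-[.4526,.2291]).T).T
print(P[:,1].mean(), np.polyfit(P[:,0],P[:,1],1))
A=cv2.resize(a[180:290,205:315,::-1],(400,400),interpolation=cv2.INTER_CUBIC)
B=cv2.resize(b[80:180,280:380],(400,400),interpolation=cv2.INTER_CUBIC)
cv2.imwrite('pics/c6.png',np.hstack([A,B]))
```

```text
t 14.3 pos [0.453  0.2315 0.1171] yang -0.1446 tilt [ 0.002  0.    -1.   ] shift [-0.0007 -0.0003  0.0011] twist -0.0 F [-8.93 -4.49 27.93] w 0.145 gf 58.01
-0.08980828244034124 [-0.00991874 -0.08978102]
```

View pics/c6.png

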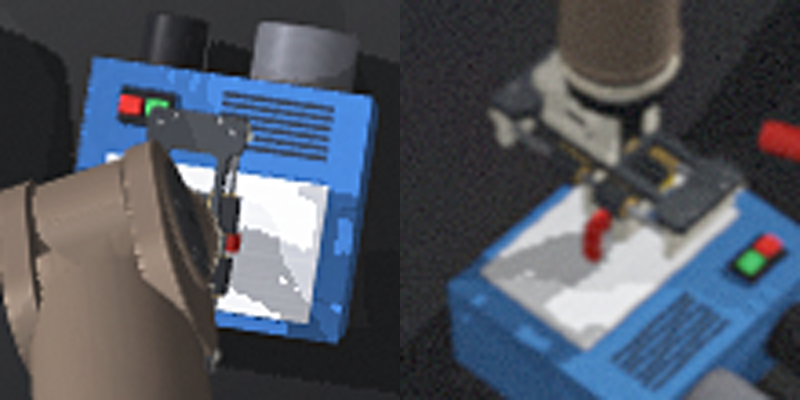

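The plate is flat on the frame with no seal gap visible. Its edge sits at -89.8 mm (expected -90), and the stop is hard at 28 N, so I'm handing in.

```bash
python3 -c "
from cell import arm
print(arm.sign_off())"
```

```text
the job is handed in; nothing more can be done
None
```

I lined up the fastener with its marks, fitted the cover over it and handed the job in at about 14 s, with the gripper still pressing the cover onto the frame at about 28 N; the sign-off returned no verdict.

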